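# Pack away the attic puzzle set

## Task

Pack the puzzle set away by kind: lay the two stepped oak sticks flat in the divided box half, one in each bay, and stand the turned oak skittle upright in the undivided half; one stick and the skittle were packed in the wrong halves and must be moved over. Put the green glass weight in the copper canister and then close the canister with its lid, properly seated. Leave the little ceramic cup where it stands.

Things in the scene. Friction and masses are not known exactly. Their poses are not given: they have to be found in the camera images.
- plain_half: Fixed pine box half: open tray 90 (x) x 171 (y) x 18 mm high outside, walls and floor 5 thick. Origin: centre of its underside, on the table; z up. Undivided: one space 80 x 161 inside. It belongs to the skittle; at the start one stick (stick_b) lies in it.
- divided_half: Fixed pine box half: open tray 90 (x) x 171 (y) x 18 mm high outside, walls and floor 5 thick. Origin: centre of its underside, on the table; z up. A 5 thick divider at y = 0, as high as the walls, makes two bays, each 80 (x) x 78 (y) inside, centres at y = +41.5 and -41.5. For the sticks, one in each bay, either in either; at the start the skittle stands in the +y bay.
- canister: Fixed squat round copper canister, open at the top, 102 outside diameter, 96 inside, 46 high, floor 4 thick. Origin: centre of its underside, on the table.
- stick_a_center (a point): Oak burr-puzzle stick 62 long (its x) x 24 wide (its y) x 24 high; the middle 36 of its length is full height, the two ends are stepped down to 12 high. 30 g. The point is its middle, 12 above its underside. Starts flat on the table.
- stick_b_center (a point): Oak burr-puzzle stick 62 long (its x) x 24 wide (its y) x 24 high; the middle 36 of its length is full height, the two ends are stepped down to 12 high. 30 g. The point is its middle, 12 above its underside. The same as stick_a; starts flat in the undivided half.
- skittle_center (a point): Turned oak skittle 55 high: foot 30 diameter and 8 high, then from 13 up a straight column of 20 diameter, bevelled over the top 5. 20 g. The point is on its axis, 27.5 above its underside; z is its axis, up.
- weight_center (a point): Green glass weight, a round flat-footed block 34 diameter and 30 high; the side is straight up to 24, bevelled above. About 50 to 100 g. The point is on its axis, 15 above its underside. Starts on the table.
- lid_knob (a point): Copper lid: disc 114 mm diameter, 3 thick, on a tapering plug (78 diameter, 70 at the bottom, 6 deep) with 9 to spare all round in the canister mouth; wooden knob on top, 20 diameter, 28 high. The point is the middle of the knob, 14 above the disc, 23 above the plug's bottom; z up. It lies on its plug. Seated, the point is 63 above the canister's underside. 90 to 160 g.
- cup_center (a point): Loose small white ceramic cup, 48 diameter, 42 high, a bystander. The point is on its axis, 21 above its underside.
There are look-alikes about, which are no part of the job. Leave any blue look-alike of the part that bears stick_a_center alone.

How it is judged:
By the outcome, as a careful person would: the job done as asked, in the order asked, and still so for the second after the job is handed in, with the robot touching nothing.
It also fails if it takes over 120 s, if anything falls off the work surface, if the arm or the gripper's body presses on something with over 40 N, if the wrist force passes 120 N, or if a joint passes its speed limit or range.

## Robot

A 6-joint arm with a two-finger parallel gripper is mounted at the origin on the work surface. World frame = base frame: x ahead of the robot, y to its left, z up, the work surface at z = 0. Lengths are in m, angles in rad, forces in N, time in s.
With the tool pointing down it reaches from about 0.25 to 0.775 m from the base axis. Payload 4 kg.
Tool frame: the origin (TCP) lies on the centre line of the jaws, within the pads' length; the fingertips stand 25 mm ahead of it and the grasp point (between the pads) lies 6 mm ahead of it; z points along the fingers, y is the line along which they close (so a half turn about z gives the same grasp; the last joint's range is limited). The gripper opens to 94 mm and grips with 3 to 60 N. Pads are 16 mm wide; open, the fingers measure 119 mm over their backs; the gripper's body (75 mm by 177 mm) begins 78 mm behind the grasp point.
Start: joints at [-1.339, 0.087, 1.371, -0, 1.684, -0.103], TCP at [0.181, -0.519, 0.231] pointing down, gripper open.
Joint ranges: [-3.1, 3.1], [-0.76, 2.03], [0.27, 2.55], [-1.08, 4.22], [0.17, 2.65], [-2.57, 2.57]. Speed limits (rad/s): [2.79, 2.79, 3.14, 3.14, 3.14, 3.14].

## Interface

Orientations are given as [roll, pitch, yaw] about the fixed x, y, z axes, in that order (R = Rz(yaw) Ry(pitch) Rx(roll)).
In Python, from bench import robot, imaging gives the robot as it stands. The module is installed in compiled form; this text tells all that it offers.
- The arm moves only by the tool drive_tool, never from a script. Its argument "series" is a list of rows, each a list of 3 entries, a list of its own where there are three numbers: the finger opening in m, from 0 to 0.094, then the shift along the tool's x, y, z in m, then the turn, a rotation vector about the tool's x, y, z in rad. A call has 1 to 5 rows; each row is the pose to reach, as a shift and turn from the pose commanded when the call began, along the tool's axes at that moment; what a row does not reach only later rows make up. A row lasts 1/8 s, in which the tool goes at most 62.5 mm and 10.7 degrees, less where a joint would pass 70% of its speed; a pose out of reach is approached as far as the arm can. A call with a gripper value outside its range is refused whole. The fingers move at their own pace and stop on an object; the grip force is fixed at half the most. Time passes only in rows, so rows that repeat a pose let the fingers close. It gives the time, the measured TCP pose, the force, the opening and the grip force at its end, in the units of the state.
- robot.get_obs(): the state, without advancing time (a new reading comes with each control period).
- imaging.snapshot(name): name is "scene" or "top"; returns the picture (420x560x3 uint8, red, green, blue); there is no depth.
- imaging.get_calibration(name): a dict with "intrinsics" (3x3 intrinsics, pixels), "k1" (the pictures are not rectified: a ray, as slopes to the right and down, at radius r is drawn at 1 + k1 r^2 times it, then the intrinsics apply), "position" and "rotation" of the camera in the world. Camera axes: x right, y up, looking along -z (the intrinsics and any distortion apply to the point x, -y, -z); pixel columns grow to the right and rows downward; lengths in m; the calibration is good to about 2 mm. A picture is of the moment at which its call begins. get_calibration takes no time and is no camera call.
- robot.close_job(): hands the job in; it is judged then, once.
The state is a dict: "time": time; "joint_positions": joint angles; "qvel": joint speeds; "joint_torque": joint torques, N m; "tool_pos": TCP position; "ee_rot": TCP orientation; "wrist_force": force on the tool from outside, world axes, zero at the start; "wrist_torque": the same for the moment, N m; "width": finger opening in m; "finger_force": force on a finger pad.
Only numpy, scipy, OpenCV 4.12 (cv2) and the standard library are available. Lean on these libraries where they do the work, as an engineer would, in place of code of your own. Each camera call takes 0.05 s, during which the arm holds its last target. There are 200 camera calls.

## Working session

There is one attempt and no reset: what is moved stays moved. The work goes in short steps, Python scripts to look and compute and a tool call to move; the robot and the scene stay as the last step left them, time stands still between calls to the robot, and variables do not carry over. Pictures are saved under pics/ and viewed, at most 14 in all, crops included, and the job is handed in when it is done.

Besides the shell and the picture viewer there is one more tool, called after "Request:" as a command line: name --argument value ..., lists and objects as JSON in quotes. drive_tool: Moves the arm, as the interface text tells. Its arguments: {"type":"object","properties":{"series":{"type":"array"}},"required":["series"]}

```bash
mkdir -p pics
cat > h.py <<'E'
import numpy as np, cv2
from bench import robot, imaging
def cal(n):
    c=imaging.get_calibration(n); return np.array(c["intrinsics"]),c["k1"],np.array(c["position"]),np.array(c["rotation"])
def snap(n,f):
    im=imaging.snapshot(n); cv2.imwrite("pics/"+f,im[:,:,::-1]); return im
def p2w(n,u,v,z):
    K,k,p,R=cal(n)
    x,y=cv2.undistortPoints(np.array([[[u,v]]],float),K,np.array([k,0,0,0.]))[0,0]
    d=R@np.array([x,-y,-1]); return p+d*(z-p[2])/d[2]
def w2p(n,P):
    K,k,p,R=cal(n); q=(np.atleast_2d(P)-p)@R; q=q*[1,-1,-1]
    return cv2.projectPoints(q.reshape(-1,1,3),np.zeros(3),np.zeros(3),K,np.array([k,0,0,0.]))[0][:,0]
E
python3 - <<'E'
from h import *
for n in("top","scene"):
    snap(n,n+"0.png"); print(n,*cal(n))
o=robot.get_obs(); print(o["tool_pos"],o["ee_rot"],o["width"],o["time"],o["wrist_force"])
E
```

```text
top [[421.45790391   0.         277.62868412]
 [  0.         421.45790391 203.30337918]
 [  0.           0.           1.        ]] -0.042044730851949756 [ 0.46511924 -0.00139849  1.01115444] [ 0.08236225  0.01341351 -1.55003192]
scene [[491.66590565   0.         280.61386701]
 [  0.         491.66590565 210.01590836]
 [  0.           0.           1.        ]] -0.016956848367631987 [ 1.16976854 -0.69645784  0.87363946] [ 0.85555637 -0.00935482  0.71177549]
[ 0.18060392 -0.5190214   0.22943005] [-3.13961153e+00 -1.92527191e-04  3.34782580e-01] 0.09397503728191657 0.1 [ 0.50493809 -0.27306936  0.68336161]
```

View pics/top0.png

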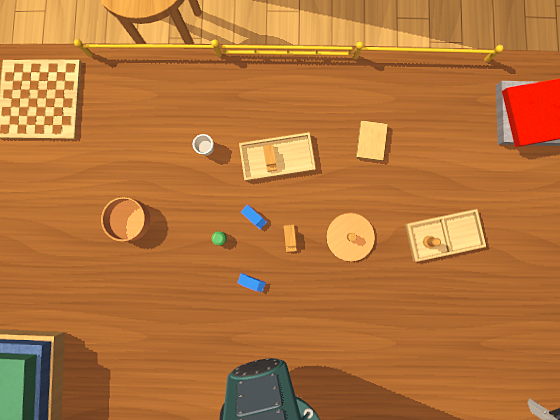

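View pics/scene0.png

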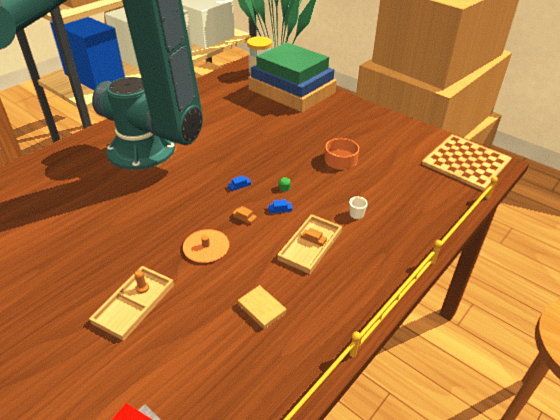

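Top view: canister (124,220), cup (203,145), weight (219,239), stick_a (290,238), lid knob (~355,239), plain half with stick_b (278,157), divided half with skittle (432,241). The two blue look-alikes are at (254,217) and (252,283).

```bash
cat >> h.py <<'E'
from scipy.spatial.transform import Rotation as Ro
def cal(n):
    c=imaging.get_calibration(n); r=np.array(c["rotation"],float)
    return np.array(c["intrinsics"]),c["k1"],np.array(c["position"]),(r if r.shape==(3,3) else Ro.from_euler("xyz",r).as_matrix())
E
python3 - <<'E'
from h import *
im=cv2.imread("pics/top0.png")
cv2.imwrite("pics/c1.png",cv2.resize(im[125:265,95:330],None,fx=3.4,fy=3.4,interpolation=cv2.INTER_CUBIC))
cv2.imwrite("pics/c2.png",cv2.resize(im[190:275,275:495],None,fx=3.6,fy=3.6,interpolation=cv2.INTER_CUBIC))
print(p2w("top",277,203,0),p2w("scene",280,210,0))
for t,s,z in(((219,239),(285,184),.02),((203,145),(358,208),.03)):print(p2w("top",*t,z),p2w("scene",*s,z))
E
```

```text
[0.54899994 0.01542454 0.        ] [0.51773014 0.06938894 0.        ]
[0.45976934 0.14963975 0.02      ] [0.47012872 0.14576791 0.02      ]
[0.6811971  0.19347279 0.03      ] [0.6891112  0.18515461 0.03      ]
```

View pics/c1.png

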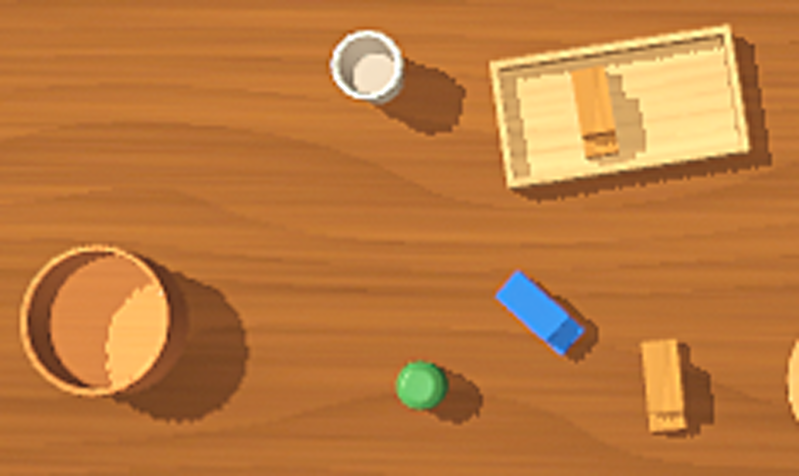

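View pics/c2.png

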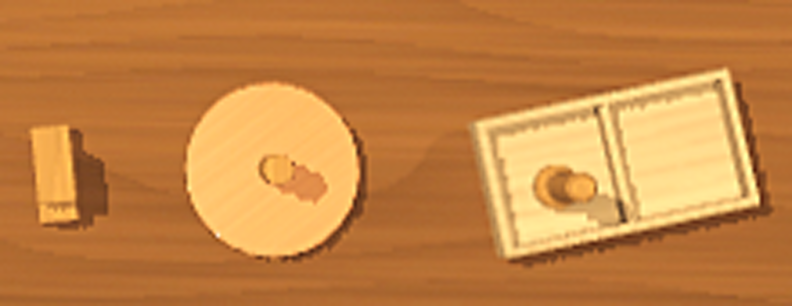

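The crops give usable outlines for every part. Next I'll compute poses and overlay the models on both views as a check.

```bash
cat > m.py <<'E'
from h import *
f1=lambda x,y:((x+.5)/3.4-.5+95,(y+.5)/3.4-.5+125)
f2=lambda x,y:((x+.5)/3.6-.5+275,(y+.5)/3.6-.5+190)
def W(f,x,y,z): return p2w("top",*f(x,y),z)
def main():
    for n,f,c,z in(("plain",f1,[(490,62),(728,26),(749,150),(511,187)],.018),("div",f2,[(472,124),(728,69),(760,204),(505,260)],.018)):
        P=np.array([W(f,*q,z) for q in c]); d=P[0]+P[3]-P[1]-P[2]
        e=P[0]+P[1]-P[2]-P[3]
        print(n,P.mean(0).round(4),"yaw",np.degrees(np.arctan2(-d[0],d[1])).round(1),np.degrees(np.arctan2(e[1],e[0])).round(1),np.linalg.norm(d)/2,np.linalg.norm(e)/2)
    for n,f,c,z in(("A",f1,[(642,341),(676,340),(685,430),(650,433)],.014),("B",f1,[(572,68),(605,66),(617,155),(586,159)],.019)):
        P=np.array([W(f,*q,z) for q in c]); e=P[0]+P[1]-P[2]-P[3]
        print(n,P.mean(0).round(4),"yaw",np.degrees(np.arctan2(e[1],e[0])).round(1),np.linalg.norm(e)/2)
    for n,f,x,y,z in(("can",f1,96,320.5,.046),("weight",f1,421.5,385.5,.02),("lid",f2,272.5,170.5,.008),("foot",f2,556,187.5,.012),("sktop",f2,580,187,.06),("cup",f1,368,66,.042)):
        print(n,W(f,x,y,z).round(4))
def circ(c,r,z):
    t=np.linspace(0,2*np.pi,40); return np.c_[c[0]+r*np.cos(t),c[1]+r*np.sin(t),t*0+z]
def rect(c,L,w,yaw,z):
    a=np.array([[1,1],[1,-1],[-1,-1],[-1,1],[1,1]])*[L/2,w/2]; s=np.radians(yaw)
    return np.c_[a@np.array([[np.cos(s),np.sin(s)],[-np.sin(s),np.cos(s)]])+c[:2],np.full(5,z)]
def overlay(n,im,shapes,box,fx,out):
    u0,v0,u1,v1=box; g=cv2.resize(im[v0:v1,u0:u1],None,fx=fx,fy=fx,interpolation=cv2.INTER_CUBIC)
    for s in shapes:
        p=(w2p(n,s)-[u0,v0]+.5)*fx-.5
        cv2.polylines(g,[np.round(p*8).astype(int).reshape(-1,1,2)],False,(255,0,255),1,cv2.LINE_AA,3)
    cv2.imwrite("pics/"+out,g)
if __name__=="__main__": main()
E
python3 m.py
```

```text
plain [0.6606 0.0179 0.018 ] yaw 9.9 10.6 0.16919801472365456 0.08996196247888744
div [ 0.4793 -0.3842  0.018 ] yaw 13.1 13.2 0.1733788301068329 0.09044943534309927
A [ 0.4653 -0.0165  0.014 ] yaw 6.4 0.06319909805946733
B [0.6559 0.0349 0.019 ] yaw 9.4 0.0646887580080195
can [0.5012 0.3708 0.046 ]
weight [0.462  0.1506 0.02  ]
lid [ 0.4709 -0.1603  0.008 ]
foot [ 0.4633 -0.3461  0.012 ]
sktop [ 0.4639 -0.3447  0.06  ]
cup [0.6808 0.1915 0.042 ]
```

```bash
cat > sh.py <<'E'
from m import *
pl,dv,A,B,can,w,lid,sk,cup=map(np.array,([.6606,.0179],[.4793,-.3842],[.4653,-.0165],[.6559,.0349],[.5012,.3708],[.462,.1506],[.4709,-.1603],[.4635,-.3455],[.6808,.1915]))
S=[rect(pl,.09,.171,10.1,.018),rect(dv,.09,.171,13.1,.018),rect(A,.062,.024,6.4,.012),rect(A,.036,.024,6.4,.024),rect(B,.062,.024,9.4,.017),rect(B,.036,.024,9.4,.029),circ(can,.051,.046),circ(w,.017,.024),circ(w,.017,0),circ(lid,.057,.009),circ(lid,.01,.037),circ(sk,.015,.013),circ(sk,.01,.055),circ(cup,.024,.042)]
E
python3 - <<'E'
from sh import *
overlay("scene",cv2.imread("pics/scene0.png"),S,(85,130,375,345),2.7,"o1.png")
E
```

```text
(no output)
```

View pics/o1.png

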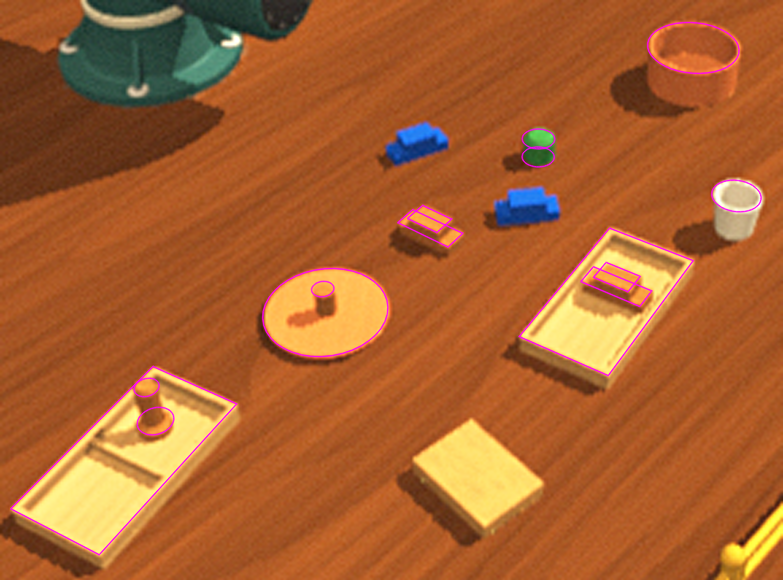

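```bash
cat > pl.py <<'E'
from h import *
def plan(legs,start=None,N=220):
    """legs: (label,x,y,z,yaw_deg); prints tool-axis shift and turn per call"""
    if start is None:
        o=robot.get_obs(); p=np.array(o["tool_pos"]); y=o["ee_rot"][2]
        print("now",p.round(4),round(np.degrees(y),1),"t",round(o["time"],2),"w",round(o["width"],4))
    else: p,y=np.array(start[:3]),np.radians(start[3])
    for lab,X,Y,Z,ya in legs:
        T=np.array([X,Y,Z]); ty=np.radians(ya)
        n=max(1,int(np.ceil(np.linalg.norm(T-p)*1000/N)),int(np.ceil(abs(np.degrees(ty-y))/45)))
        for i in range(n):
            R=Ro.from_euler("xyz",[np.pi,0,y]).as_matrix()
            s=np.round(R.T@((T-p)/(n-i)),4); a=round(-(ty-y)/(n-i),3)
            p=p+R@s; y-=a; print(lab,s.tolist(),a)
E
python3 - <<'E'
from pl import *
A=(.4653,-.0165); b=(.4887,-.4246)
plan([("overA",*A,.12,6.4),("dnA",*A,.029,6.4),("up",*A,.12,6.4),("overbay",*b,.12,13.1),("dn",*b,.036,13.1)])
E
```

```text
now [ 0.1806 -0.519   0.2294] 19.2 t 0.1 w 0.094
overA [0.1447, -0.127, 0.0365] 0.074
overA [0.1349, -0.1374, 0.0365] 0.075
overA [0.1242, -0.1471, 0.0364] 0.074
dnA [-0.0, 0.0, 0.091] 0.0
up [-0.0, 0.0, -0.091] 0.0
overbay [-0.0112, 0.2041, 0.0] -0.058
overbay [-0.0229, 0.2031, 0.0] -0.059
dn [-0.0, -0.0, 0.084] 0.0
```

Request:
drive_tool --series '[[0.05, [0.0362, -0.0318, 0.0091], [0, 0, 0.0185]], [0.05, [0.0723, -0.0635, 0.0182], [0, 0, 0.037]], [0.05, [0.1085, -0.0953, 0.0273], [0, 0, 0.0555]], [0.05, [0.1447, -0.127, 0.0365], [0, 0, 0.074]]]'

```text
time: 0.6
tool_pos: [0.276, -0.3503, 0.1932]
ee_rot: [-3.141, 0.0, 0.26]
wrist_force: [-0.0, 0.4, 0.6]
width: 0.0574
finger_force: 0.0
```

Request:
drive_tool --series '[[0.05, [0.0337, -0.0344, 0.0091], [0, 0, 0.0188]], [0.05, [0.0675, -0.0687, 0.0182], [0, 0, 0.0375]], [0.05, [0.1012, -0.1031, 0.0273], [0, 0, 0.0563]], [0.05, [0.1349, -0.1374, 0.0365], [0, 0, 0.075]]]'

```text
time: 1.1
tool_pos: [0.3709, -0.1828, 0.1568]
ee_rot: [-3.141, 0.0, 0.185]
wrist_force: [1.1, -0.5, -0.7]
width: 0.0501
finger_force: 0.0
```

Request:
drive_tool --series '[[0.05, [0.0414, -0.049, 0.0121], [0, 0, 0.0247]], [0.05, [0.0828, -0.0981, 0.0243], [0, 0, 0.0493]], [0.05, [0.1242, -0.1471, 0.0364], [0, 0, 0.074]], [0.05, [0.1242, -0.1471, 0.0364], [0, 0, 0.074]], [0.05, [0.1242, -0.1471, 0.0364], [0, 0, 0.074]]]'

```text
time: 1.72
tool_pos: [0.465, -0.0168, 0.1205]
ee_rot: [3.141, 0.002, 0.113]
wrist_force: [-0.2, -0.5, -0.4]
width: 0.0503
finger_force: 0.0
```

Request:
drive_tool --series '[[0.05, [0, 0, 0.045], [0, 0, 0]], [0.05, [0, 0, 0.075], [0, 0, 0]], [0.05, [0, 0, 0.091], [0, 0, 0]], [0.05, [0, 0, 0.091], [0, 0, 0]], [0.0, [0, 0, 0.091], [0, 0, 0]]]'

```text
time: 2.35
tool_pos: [0.4665, -0.0177, 0.0316]
ee_rot: [3.141, -0.003, 0.111]
wrist_force: [0.1, 0.0, 0.4]
width: 0.0431
finger_force: 0.0
```

Request:
drive_tool --series '[[0.0, [0, 0, 0], [0, 0, 0]], [0.0, [0, 0, 0], [0, 0, 0]], [0.0, [0, 0, 0], [0, 0, 0]]]'

```text
time: 2.72
tool_pos: [0.4662, -0.017, 0.0311]
ee_rot: [3.141, -0.002, 0.112]
wrist_force: [-0.2, -0.0, 3.6]
width: 0.0238
finger_force: 30.0
```

Request:
drive_tool --series '[[0.0, [0, 0, -0.02], [0, 0, 0]], [0.0, [0, 0, -0.05], [0, 0, 0]], [0.0, [0, 0, -0.091], [0, 0, 0]], [0.0, [0, 0, -0.091], [0, 0, 0]]]'

```text
time: 3.22
tool_pos: [0.4679, -0.0172, 0.1247]
ee_rot: [3.139, -0.008, 0.112]
wrist_force: [0.3, 0.4, -0.5]
width: 0.0239
finger_force: 30.0
```

Run:
```python
from pl import *
snap("scene","s1.png")
b=(.4887,-.4246)
plan([("overbay",*b,.12,13.1),("dn",*b,.036,13.1)])
im=cv2.imread("pics/s1.png");cv2.imwrite("pics/s1c.png",cv2.resize(im[110:270,150:370],None,fx=3,fy=3))
```

```text
now [ 0.4664 -0.017   0.1224] 6.4 t 3.27 w 0.0236
overbay [-0.0117, 0.2038, 0.0012] -0.058
overbay [-0.0235, 0.2027, 0.0012] -0.059
dn [0.0, -0.0, 0.084] 0.0
```

View pics/s1c.png

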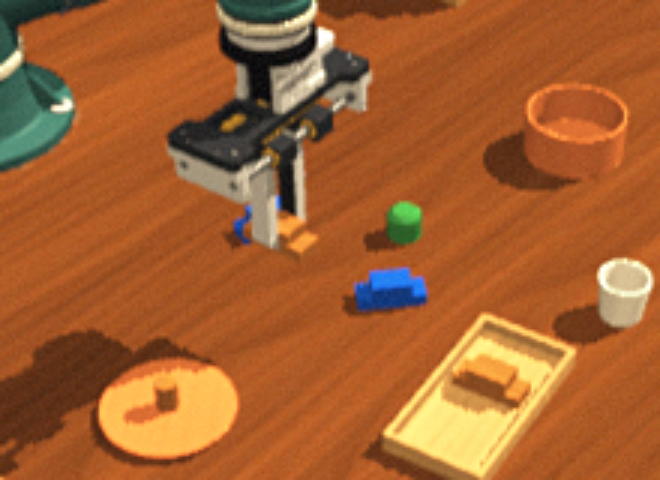

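Stick_a is held level in the fingers at crop position (295,235). Taking it to the −y bay.

Request:
drive_tool --series '[[0.0, [-0.0029, 0.051, 0.0003], [0, 0, -0.0145]], [0.0, [-0.0058, 0.102, 0.0006], [0, 0, -0.029]], [0.0, [-0.0088, 0.153, 0.0009], [0, 0, -0.0435]], [0.0, [-0.0117, 0.2038, 0.0012], [0, 0, -0.058]]]'

```text
time: 3.78
tool_pos: [0.4754, -0.2216, 0.1174]
ee_rot: [-3.139, 0.003, 0.17]
wrist_force: [0.3, -0.2, -1.1]
width: 0.0239
finger_force: 30.0
```

Request:
drive_tool --series '[[0.0, [-0.0065, 0.056, 0.0003], [0, 0, -0.0163]], [0.0, [-0.013, 0.112, 0.0006], [0, 0, -0.0325]], [0.0, [-0.0195, 0.168, 0.0009], [0, 0, -0.0489]], [0.0, [-0.0235, 0.2027, 0.0012], [0, 0, -0.059]], [0.0, [-0.0235, 0.2027, 0.0012], [0, 0, -0.059]]]'

```text
time: 4.4
tool_pos: [0.4861, -0.426, 0.1152]
ee_rot: [-3.138, 0.003, 0.226]
wrist_force: [-0.2, 0.1, 0.0]
width: 0.0237
finger_force: 30.0
```

Request:
drive_tool --series '[[0.0, [0, 0, 0.04], [0, 0, 0]], [0.0, [0, 0, 0.06], [0, 0, 0]], [0.0, [0, 0, 0.06], [0, 0, 0]], [0.0, [0, 0, 0.06], [0, 0, 0]]]'

```text
time: 4.9
tool_pos: [0.4883, -0.4244, 0.0597]
ee_rot: [3.14, -0.001, 0.229]
wrist_force: [0.0, -0.3, 0.2]
width: 0.0232
finger_force: 30.0
```

Request:
drive_tool --series '[[0.0, [0, 0, 0.015], [0, 0, 0]], [0.0, [0, 0, 0.023], [0, 0, 0]], [0.0, [0, 0, 0.023], [0, 0, 0]], [0.0, [0, 0, 0.023], [0, 0, 0]], [0.036, [0, 0, 0.023], [0, 0, 0]]]'

```text
time: 5.52
tool_pos: [0.4876, -0.4246, 0.0355]
ee_rot: [3.142, 0.0, 0.229]
wrist_force: [-0.1, -0.2, 0.5]
width: 0.0306
finger_force: 0.0
```

Request:
drive_tool --series '[[0.036, [0, 0, 0], [0, 0, 0]], [0.036, [0, 0, 0], [0, 0, 0]], [0.036, [0, 0, -0.03], [0, 0, 0]], [0.036, [0, 0, -0.083], [0, 0, 0]], [0.036, [0, 0, -0.083], [0, 0, 0]]]'

```text
time: 6.15
tool_pos: [0.4901, -0.427, 0.1253]
ee_rot: [3.131, -0.006, 0.229]
wrist_force: [-0.3, 0.7, 0.4]
width: 0.0361
finger_force: 0.0
```

Run:
```python
from pl import *
s=(.4635,-.3455); q=(.6685,-.0264)
plan([("oversk",*s,.12,13.1),("dn",*s,.050,13.1),("up",*s,.15,13.1),("overplain",*q,.15,10.1),("dn",*q,.051,10.1)])
```

```text
now [ 0.4901 -0.427   0.1253] 13.1 t 6.15 w 0.0361
oversk [-0.0074, -0.0854, 0.0053] 0.0
dn [0.0, 0.0, 0.07] 0.0
up [0.0, 0.0, -0.1] 0.0
overplain [0.136, -0.1321, -0.0] 0.026
overplain [0.1326, -0.1356, -0.0] 0.027
dn [-0.0, -0.0, 0.099] -0.0
```

Request:
drive_tool --series '[[0.045, [-0.0033, -0.0414, 0], [0, 0, 0]], [0.045, [-0.0066, -0.0828, 0], [0, 0, 0]], [0.045, [-0.0066, -0.0828, 0], [0, 0, 0]], [0.045, [-0.0066, -0.0828, 0], [0, 0, 0]], [0.045, [-0.0066, -0.0828, 0], [0, 0, 0]]]'

```text
time: 6.78
tool_pos: [0.4627, -0.3464, 0.1186]
ee_rot: [3.141, -0.0, 0.228]
wrist_force: [0.8, -1.8, 0.7]
width: 0.045
finger_force: 0.0
```

Run:
```python
from pl import *
import sh
im=snap("scene","s2.png")[:,:,::-1].copy()
o=robot.get_obs(); print(o["tool_pos"],o["ee_rot"])
sh.overlay("scene",im,sh.S,(85,220,250,345),4.5,"s2c.png")
```

```text
[ 0.46266617 -0.34640379  0.1185254 ] [3.14120990e+00 9.54945242e-06 2.27985689e-01]
```

View pics/s2c.png

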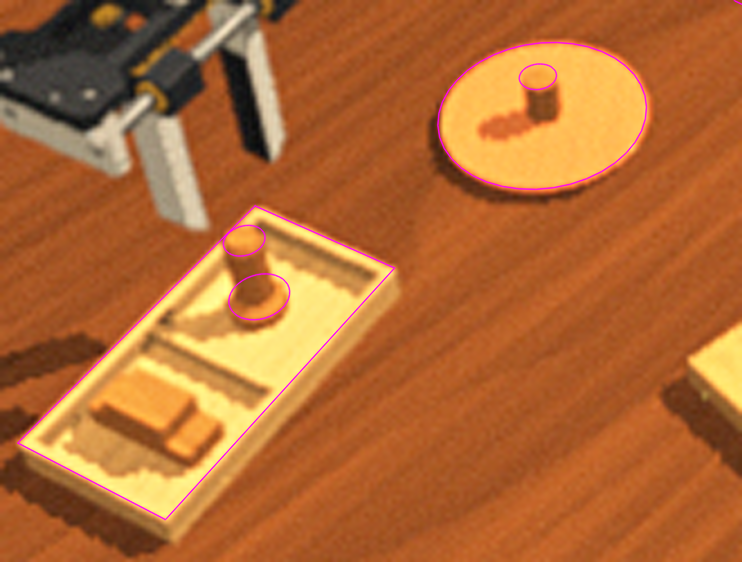

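Stick_a lies flat in the −y bay at (155,415), and the fingers straddle the skittle. Descending on the skittle.

Request:
drive_tool --series '[[0.045, [0.0007, -0.0006, 0.04], [0, 0, 0]], [0.045, [0.0007, -0.0006, 0.068], [0, 0, 0]], [0.045, [0.0007, -0.0006, 0.068], [0, 0, 0]], [0.0, [0.0007, -0.0006, 0.068], [0, 0, 0]], [0.0, [0.0007, -0.0006, 0.068], [0, 0, 0]]]'

```text
time: 7.45
tool_pos: [0.464, -0.3457, 0.0527]
ee_rot: [3.139, -0.002, 0.229]
wrist_force: [-0.1, 0.4, -0.4]
width: 0.0284
finger_force: 0.0
```

Request:
drive_tool --series '[[0.0, [0, 0, 0], [0, 0, 0]], [0.0, [0, 0, 0], [0, 0, 0]], [0.0, [0, 0, 0], [0, 0, 0]]]'

```text
time: 7.82
tool_pos: [0.4637, -0.3454, 0.0522]
ee_rot: [3.139, -0.002, 0.229]
wrist_force: [0.1, -0.2, 5.6]
width: 0.0192
finger_force: 30.0
```

Request:
drive_tool --series '[[0.0, [0, 0, -0.015], [0, 0, 0]], [0.0, [0, 0, -0.05], [0, 0, 0]], [0.0, [0, 0, -0.09], [0, 0, 0]], [0.0, [0, 0, -0.1], [0, 0, 0]], [0.0, [0, 0, -0.1], [0, 0, 0]]]'

```text
time: 8.45
tool_pos: [0.463, -0.3446, 0.1508]
ee_rot: [3.141, -0.0, 0.229]
wrist_force: [-1.3, -0.3, 0.1]
width: 0.0191
finger_force: 30.0
```

Request:
drive_tool --series '[[0.0, [0.034, -0.033, 0], [0, 0, 0.0065]], [0.0, [0.068, -0.066, 0], [0, 0, 0.013]], [0.0, [0.102, -0.099, 0], [0, 0, 0.0195]], [0.0, [0.136, -0.132, 0], [0, 0, 0.026]]]'

```text
time: 8.95
tool_pos: [0.5648, -0.1834, 0.1476]
ee_rot: [-3.139, 0.004, 0.202]
wrist_force: [-0.3, 0.1, -0.3]
width: 0.0193
finger_force: 30.0
```

Request:
drive_tool --series '[[0.0, [0.034, -0.034, 0], [0, 0, 0.0067]], [0.0, [0.068, -0.068, 0], [0, 0, 0.0135]], [0.0, [0.102, -0.102, 0], [0, 0, 0.02]], [0.0, [0.1326, -0.1356, 0], [0, 0, 0.027]], [0.0, [0.1326, -0.1356, 0], [0, 0, 0.027]]]'

```text
time: 9.57
tool_pos: [0.6677, -0.0223, 0.1469]
ee_rot: [-3.139, 0.005, 0.18]
wrist_force: [-0.4, -0.3, -1.2]
width: 0.0192
finger_force: 30.0
```

Request:
drive_tool --series '[[0.0, [0, 0, 0], [0, 0, 0]], [0.0, [0, 0, 0], [0, 0, 0]], [0.0, [0, 0, 0], [0, 0, 0]]]'

```text
time: 9.95
tool_pos: [0.6676, -0.0269, 0.1506]
ee_rot: [3.141, 0.0, 0.174]
wrist_force: [1.1, 1.0, -0.6]
width: 0.019
finger_force: 30.0
```

Run:
```python
from pl import *
import sh
im=snap("scene","s3.png")[:,:,::-1].copy()
sh.overlay("scene",im,sh.S[:1]+sh.S[4:6],(230,130,400,280),3.7,"s3c.png")
q=(.6685,-.0264)
plan([("dn",*q,.051,10.1)])
```

```text
now [ 0.6678 -0.0268  0.1508] 10.0 t 10.0 w 0.0189
dn [0.0008, -0.0002, 0.0998] -0.002
```

View pics/s3c.png

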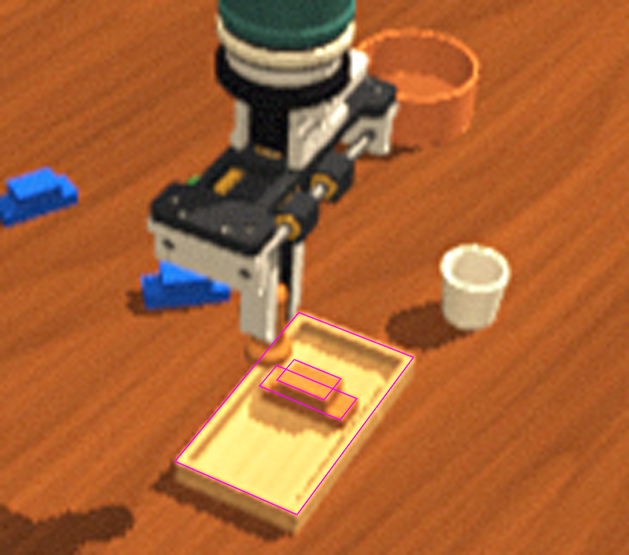

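The skittle hangs upright above the tray, foot at crop (268,348). Lowering it.

Request:
drive_tool --series '[[0.0, [0.0008, 0, 0.045], [0, 0, 0]], [0.0, [0.0008, 0, 0.08], [0, 0, 0]], [0.0, [0.0008, 0, 0.092], [0, 0, 0]], [0.0, [0.0008, 0, 0.092], [0, 0, 0]], [0.0, [0.0008, 0, 0.092], [0, 0, 0]]]'

```text
time: 10.62
tool_pos: [0.6702, -0.0259, 0.0611]
ee_rot: [3.14, -0.004, 0.176]
wrist_force: [-0.1, 0.6, -0.8]
width: 0.0194
finger_force: 30.0
```

Request:
drive_tool --series '[[0.0, [0, 0, 0.003], [0, 0, 0]], [0.0, [0, 0, 0.006], [0, 0, 0]], [0.0, [0, 0, 0.006], [0, 0, 0]], [0.0, [0, 0, 0.006], [0, 0, 0]]]'

```text
time: 11.12
tool_pos: [0.6689, -0.0256, 0.0527]
ee_rot: [3.142, 0.0, 0.176]
wrist_force: [0.3, 0.0, -0.6]
width: 0.019
finger_force: 30.0
```

Release, rise, and plan the move to stick_b.

Request:
drive_tool --series '[[0.03, [0, 0, 0], [0, 0, 0]], [0.035, [0, 0, 0], [0, 0, 0]], [0.035, [0, 0, 0], [0, 0, 0]], [0.035, [0, 0, -0.04], [0, 0, 0]], [0.035, [0, 0, -0.087], [0, 0, 0]]]'

```text
time: 11.75
tool_pos: [0.6679, -0.0255, 0.139]
ee_rot: [-3.141, 0.003, 0.176]
wrist_force: [0.6, -0.7, 0.6]
width: 0.0351
finger_force: 0.0
```

Request:
drive_tool --series '[[0.045, [0, 0, 0], [0, 0, 0]], [0.045, [0, 0, 0], [0, 0, 0]], [0.045, [0, 0, 0], [0, 0, 0]], [0.045, [0, 0, 0], [0, 0, 0]]]'

```text
time: 12.25
tool_pos: [0.668, -0.0255, 0.1376]
ee_rot: [-3.141, 0.003, 0.176]
wrist_force: [-0.9, -0.4, -0.8]
width: 0.045
finger_force: 0.0
```

Run:
```python
from pl import *
B=(.6559,.0349); b=(.4699,-.3438)
plan([("overB",*B,.14,9.4),("dn",*B,.036,9.4),("up",*B,.15,9.4),("overbay",*b,.15,13.1),("dn",*b,.037,13.1)])
im=snap("scene","s4.png")[:,:,::-1]
cv2.imwrite("pics/s4c.png",cv2.resize(im[180:280,230:370],None,fx=4,fy=4))
```

```text
now [ 0.668  -0.0255  0.1376] 10.1 t 12.25 w 0.045
overB [-0.0014, -0.0616, -0.0024] 0.012
dn [0.0, 0.0, 0.104] -0.0
up [0.0, 0.0, -0.114] -0.0
overbay [-0.1226, 0.1717, 0.0] -0.032
overbay [-0.1281, 0.1676, 0.0] -0.033
dn [0.0, 0.0, 0.113] 0.0
```

View pics/s4c.png

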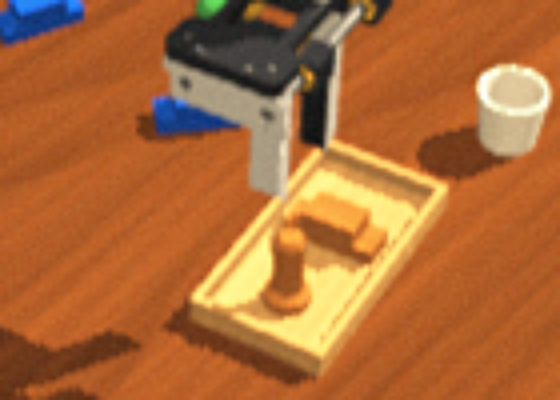

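The skittle stands upright in the undivided half at (288,275). Now stick_b.

Request:
drive_tool --series '[[0.04, [-0.0007, -0.031, -0.0012], [0, 0, 0.006]], [0.04, [-0.0014, -0.0616, -0.0024], [0, 0, 0.012]], [0.04, [-0.0014, -0.0616, -0.0024], [0, 0, 0.012]], [0.04, [-0.0014, -0.0616, -0.0024], [0, 0, 0.012]]]'

```text
time: 12.8
tool_pos: [0.6567, 0.0342, 0.1417]
ee_rot: [3.141, 0.001, 0.164]
wrist_force: [0.3, -0.0, -0.1]
width: 0.04
finger_force: 0.0
```

Request:
drive_tool --series '[[0.04, [0, 0, 0.04], [0, 0, 0]], [0.04, [0, 0, 0.08], [0, 0, 0]], [0.04, [0, 0, 0.095], [0, 0, 0]], [0.04, [0, 0, 0.095], [0, 0, 0]], [0.04, [0, 0, 0.095], [0, 0, 0]]]'

```text
time: 13.42
tool_pos: [0.6582, 0.0344, 0.0493]
ee_rot: [3.141, -0.004, 0.163]
wrist_force: [0.3, -0.3, 1.2]
width: 0.0398
finger_force: 0.0
```

Request:
drive_tool --series '[[0.04, [-0.0015, 0, 0.0125], [0, 0, 0]], [0.04, [-0.0015, 0, 0.0125], [0, 0, 0]], [0.0, [-0.0015, 0, 0.0125], [0, 0, 0]], [0.0, [-0.0015, 0, 0.0125], [0, 0, 0]], [0.0, [-0.0015, 0, 0.0125], [0, 0, 0]]]'

```text
time: 14.05
tool_pos: [0.6555, 0.0347, 0.0349]
ee_rot: [3.141, -0.001, 0.164]
wrist_force: [0.0, -0.6, 0.1]
width: 0.0236
finger_force: 30.0
```

Request:
drive_tool --series '[[0.0, [0, 0, 0], [0, 0, 0]], [0.0, [0, 0, 0], [0, 0, 0]]]'

```text
time: 14.3
tool_pos: [0.6555, 0.0347, 0.0349]
ee_rot: [3.141, -0.001, 0.164]
wrist_force: [0.3, -0.1, 1.7]
width: 0.0239
finger_force: 30.0
```

Request:
drive_tool --series '[[0.0, [0, 0, -0.02], [0, 0, 0]], [0.0, [0, 0, -0.06], [0, 0, 0]], [0.0, [0, 0, -0.1], [0, 0, 0]], [0.0, [0, 0, -0.114], [0, 0, 0]], [0.0, [0, 0, -0.114], [0, 0, 0]]]'

```text
time: 14.92
tool_pos: [0.6559, 0.0345, 0.1501]
ee_rot: [3.141, -0.003, 0.164]
wrist_force: [-0.5, -0.2, -1.3]
width: 0.0235
finger_force: 30.0
```

Request:
drive_tool --series '[[0.0, [-0.0306, 0.0429, 0], [0, 0, -0.008]], [0.0, [-0.0613, 0.0858, 0], [0, 0, -0.016]], [0.0, [-0.092, 0.129, 0], [0, 0, -0.024]], [0.0, [-0.1226, 0.1717, 0], [0, 0, -0.032]]]'

```text
time: 15.42
tool_pos: [0.5601, -0.1557, 0.1457]
ee_rot: [-3.139, 0.004, 0.196]
wrist_force: [1.4, 0.5, 0.1]
width: 0.0237
finger_force: 30.0
```

Request:
drive_tool --series '[[0.0, [-0.032, 0.0419, 0], [0, 0, -0.0083]], [0.0, [-0.064, 0.0838, 0], [0, 0, -0.0165]], [0.0, [-0.096, 0.1257, 0], [0, 0, -0.0248]], [0.0, [-0.1281, 0.1676, 0], [0, 0, -0.033]], [0.0, [-0.1281, 0.1676, 0], [0, 0, -0.033]]]'

```text
time: 16.05
tool_pos: [0.4664, -0.3463, 0.1457]
ee_rot: [-3.138, 0.003, 0.223]
wrist_force: [1.2, 0.8, -0.5]
width: 0.0239
finger_force: 30.0
```

Request:
drive_tool --series '[[0.0, [0, 0, 0.04], [0, 0, 0]], [0.0, [0, 0, 0.08], [0, 0, 0]], [0.0, [0, 0, 0.08], [0, 0, 0]], [0.0, [0, 0, 0.08], [0, 0, 0]]]'

```text
time: 16.55
tool_pos: [0.4699, -0.3436, 0.0691]
ee_rot: [3.141, -0.0, 0.23]
wrist_force: [0.4, -0.2, 0.7]
width: 0.0233
finger_force: 30.0
```

Run:
```python
from pl import *
plan([("dn",.4699,-.3438,.042,13.1)])
```

```text
now [ 0.4699 -0.3436  0.0691] 13.2 t 16.55 w 0.0233
dn [-0.0, 0.0002, 0.0271] 0.001
```

Request:
drive_tool --series '[[0.0, [0, 0, 0.02], [0, 0, 0]], [0.0, [0, 0, 0.033], [0, 0, 0]], [0.0, [0, 0, 0.033], [0, 0, 0]], [0.0, [0, 0, 0.033], [0, 0, 0]], [0.036, [0, 0, 0.033], [0, 0, 0]]]'

```text
time: 17.18
tool_pos: [0.4696, -0.3445, 0.0365]
ee_rot: [3.14, -0.001, 0.229]
wrist_force: [0.2, -0.4, 0.0]
width: 0.0305
finger_force: 0.0
```

Request:
drive_tool --series '[[0.036, [0, 0, 0], [0, 0, 0]], [0.036, [0, 0, 0], [0, 0, 0]], [0.036, [0, 0, -0.03], [0, 0, 0]], [0.036, [0, 0, -0.083], [0, 0, 0]], [0.036, [0, 0, -0.113], [0, 0, 0]]]'

```text
time: 17.8
tool_pos: [0.47, -0.3448, 0.1518]
ee_rot: [3.138, -0.002, 0.229]
wrist_force: [0.2, -1.0, -0.2]
width: 0.036
finger_force: 0.0
```

Request:
drive_tool --series '[[0.05, [0, 0, 0], [0, 0, 0]], [0.05, [0, 0, 0], [0, 0, 0]], [0.05, [0, 0, 0], [0, 0, 0]]]'

```text
time: 18.18
tool_pos: [0.4683, -0.3433, 0.1459]
ee_rot: [-3.138, 0.003, 0.229]
wrist_force: [-0.3, 0.1, 0.1]
width: 0.0499
finger_force: 0.0
```

Run:
```python
from pl import *
w=(.462,.1506); c=(.5012,.3708)
plan([("overW",*w,.14,6),("dn",*w,.031,6),("up",*w,.15,6),("overC",*c,.15,6),("dn",*c,.036,6)])
im=snap("scene","s5.png")[:,:,::-1]
cv2.imwrite("pics/s5c.png",cv2.resize(im[220:345,85:345],None,fx=3,fy=3))
```

```text
now [ 0.4683 -0.3433  0.1459] 13.1 t 18.18 w 0.0499
overW [0.0353, -0.1608, 0.002] 0.041
overW [0.0287, -0.1621, 0.0019] 0.042
overW [0.0218, -0.1632, 0.002] 0.041
dn [0.0, 0.0, 0.109] 0.0
up [0.0, 0.0, -0.119] 0.0
overC [0.031, -0.1074, -0.0] 0.0
overC [0.0311, -0.1075, -0.0] 0.0
dn [-0.0, 0.0, 0.114] 0.0
```

View pics/s5c.png

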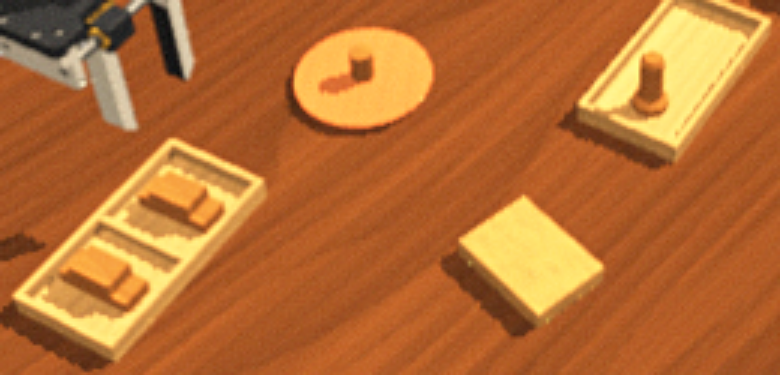

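Both sticks lie flat in their own bays at (180,200) and (100,280), and the skittle stands at (652,85). Next the weight.

Request:
drive_tool --series '[[0.055, [0.0118, -0.0536, 0.0007], [0, 0, 0.0137]], [0.055, [0.0235, -0.1072, 0.0013], [0, 0, 0.0273]], [0.055, [0.0353, -0.1608, 0.002], [0, 0, 0.041]]]'

```text
time: 18.6
tool_pos: [0.4664, -0.1778, 0.1452]
ee_rot: [-3.14, 0.002, 0.187]
wrist_force: [0.1, 0.3, 0.8]
width: 0.055
finger_force: 0.0
```

Request:
drive_tool --series '[[0.055, [0.0096, -0.054, 0.0006], [0, 0, 0.014]], [0.055, [0.0191, -0.108, 0.0013], [0, 0, 0.028]], [0.055, [0.0287, -0.1621, 0.0019], [0, 0, 0.042]]]'

```text
time: 18.98
tool_pos: [0.4643, -0.0131, 0.1435]
ee_rot: [-3.141, 0.001, 0.145]
wrist_force: [1.0, 0.1, -0.2]
width: 0.0554
finger_force: 0.0
```

Request:
drive_tool --series '[[0.055, [0.0073, -0.0544, 0.0007], [0, 0, 0.0137]], [0.055, [0.0145, -0.1088, 0.0013], [0, 0, 0.0273]], [0.055, [0.0218, -0.1632, 0.002], [0, 0, 0.041]], [0.055, [0.0218, -0.1632, 0.002], [0, 0, 0.041]], [0.055, [0.0218, -0.1632, 0.002], [0, 0, 0.041]]]'

```text
time: 19.6
tool_pos: [0.4625, 0.1493, 0.1417]
ee_rot: [3.141, 0.002, 0.105]
wrist_force: [0.1, 0.4, -0.4]
width: 0.0546
finger_force: 0.0
```

Request:
drive_tool --series '[[0.055, [0, 0, 0.03], [0, 0, 0]], [0.055, [0, 0, 0.06], [0, 0, 0]], [0.055, [0, 0, 0.06], [0, 0, 0]], [0.055, [0, 0, 0.06], [0, 0, 0]]]'

```text
time: 20.1
tool_pos: [0.4637, 0.1488, 0.0836]
ee_rot: [3.141, -0.001, 0.103]
wrist_force: [0.6, -1.2, 0.8]
width: 0.0551
finger_force: 0.0
```

Run:
```python
from pl import *
plan([("dn",.462,.1506,.031,6)])
```

```text
now [0.4637 0.1488 0.0836] 5.9 t 20.1 w 0.0551
dn [-0.0015, -0.0019, 0.0526] -0.002
```

Request:
drive_tool --series '[[0.055, [-0.0015, -0.0015, 0.03], [0, 0, 0]], [0.055, [-0.0015, -0.0015, 0.051], [0, 0, 0]], [0.055, [-0.0015, -0.0015, 0.051], [0, 0, 0]], [0.055, [-0.0015, -0.0015, 0.051], [0, 0, 0]], [0.0, [-0.0015, -0.0015, 0.051], [0, 0, 0]]]'

```text
time: 20.72
tool_pos: [0.4626, 0.1512, 0.0334]
ee_rot: [-3.141, -0.003, 0.105]
wrist_force: [0.7, -0.1, -0.5]
width: 0.0483
finger_force: 0.0
```

Request:
drive_tool --series '[[0.0, [0, 0, 0], [0, 0, 0]], [0.0, [0, 0, 0], [0, 0, 0]], [0.0, [0, 0, 0], [0, 0, 0]], [0.0, [0, 0, 0], [0, 0, 0]]]'

```text
time: 21.22
tool_pos: [0.4618, 0.1512, 0.0324]
ee_rot: [-3.141, -0.001, 0.105]
wrist_force: [-0.2, -0.4, 4.7]
width: 0.0326
finger_force: 30.0
```

Request:
drive_tool --series '[[0.0, [0, 0, -0.02], [0, 0, 0]], [0.0, [0, 0, -0.06], [0, 0, 0]], [0.0, [0, 0, -0.1], [0, 0, 0]], [0.0, [0, 0, -0.119], [0, 0, 0]], [0.0, [0, 0, -0.119], [0, 0, 0]]]'

```text
time: 21.85
tool_pos: [0.4621, 0.1512, 0.1518]
ee_rot: [-3.142, -0.003, 0.105]
wrist_force: [0.8, -0.2, -0.5]
width: 0.0329
finger_force: 30.0
```

Run:
```python
from pl import *
plan([("overC",.5012,.3708,.15,6),("dn",.5012,.3708,.036,6)],N=280)
```

```text
now [0.4621 0.1512 0.1518] 6.0 t 21.85 w 0.0329
overC [0.0619, -0.2143, 0.0018] 0.0
dn [-0.0, -0.0, 0.114] 0.0
```

Request:
drive_tool --series '[[0.0, [0.0155, -0.0536, 0.0005], [0, 0, 0]], [0.0, [0.031, -0.1072, 0.001], [0, 0, 0]], [0.0, [0.0464, -0.1607, 0.0015], [0, 0, 0]], [0.0, [0.0619, -0.2143, 0.0018], [0, 0, 0]], [0.0, [0.0619, -0.2143, 0.0018], [0, 0, 0]]]'

```text
time: 22.48
tool_pos: [0.499, 0.3733, 0.1447]
ee_rot: [3.14, 0.005, 0.109]
wrist_force: [0.3, -0.4, -1.4]
width: 0.0325
finger_force: 30.0
```

Request:
drive_tool --series '[[0.0, [0, 0, 0], [0, 0, 0]], [0.0, [0, 0, 0], [0, 0, 0]], [0.0, [0, 0, 0.04], [0, 0, 0]], [0.0, [0, 0, 0.06], [0, 0, 0]], [0.0, [0, 0, 0.06], [0, 0, 0]]]'

```text
time: 23.1
tool_pos: [0.4992, 0.369, 0.0866]
ee_rot: [3.139, 0.004, 0.104]
wrist_force: [0.1, 0.3, 0.2]
width: 0.0328
finger_force: 30.0
```

Run:
```python
from pl import *
plan([("dn",.5012,.3708,.0375,6)])
```

```text
now [0.4992 0.369  0.0866] 5.9 t 23.1 w 0.0328
dn [0.0022, -0.0015, 0.0491] -0.001
```

Request:
drive_tool --series '[[0.0, [0.002, -0.0015, 0.02], [0, 0, 0]], [0.0, [0.002, -0.0015, 0.04], [0, 0, 0]], [0.0, [0.002, -0.0015, 0.047], [0, 0, 0]], [0.0, [0.002, -0.0015, 0.047], [0, 0, 0]], [0.0, [0.002, -0.0015, 0.047], [0, 0, 0]]]'

```text
time: 23.72
tool_pos: [0.5027, 0.3727, 0.0425]
ee_rot: [-3.141, -0.001, 0.105]
wrist_force: [0.1, -0.2, -0.3]
width: 0.0327
finger_force: 30.0
```

Request:
drive_tool --series '[[0.0, [0, 0, 0.005], [0, 0, 0]], [0.0, [0, 0, 0.005], [0, 0, 0]], [0.0, [0, 0, 0.005], [0, 0, 0]], [0.05, [0, 0, 0.005], [0, 0, 0]], [0.05, [0, 0, 0.005], [0, 0, 0]]]'

```text
time: 24.35
tool_pos: [0.5024, 0.3725, 0.0371]
ee_rot: [-3.141, -0.001, 0.105]
wrist_force: [0.6, -0.2, 0.6]
width: 0.0482
finger_force: 0.0
```

Request:
drive_tool --series '[[0.05, [0, 0, 0], [0, 0, 0]], [0.05, [0, 0, -0.03], [0, 0, 0]], [0.05, [0, 0, -0.08], [0, 0, 0]], [0.05, [0, 0, -0.113], [0, 0, 0]], [0.05, [0, 0, -0.113], [0, 0, 0]]]'

```text
time: 24.98
tool_pos: [0.5041, 0.3735, 0.1542]
ee_rot: [-3.138, -0.008, 0.105]
wrist_force: [-0.4, 0.4, -0.3]
width: 0.05
finger_force: 0.0
```

Run:
```python
from pl import *
plan([("overL",.4709,-.1603,.14,6)])
im=snap("scene","s6.png")[:,:,::-1]
cv2.imwrite("pics/s6c.png",cv2.resize(im[110:290,160:400],None,fx=3,fy=3))
```

```text
now [0.5041 0.3735 0.1542] 6.0 t 24.98 w 0.05
overL [-0.0296, 0.1758, 0.0047] 0.0
overL [-0.0296, 0.1758, 0.0047] 0.0
overL [-0.0296, 0.1758, 0.0048] 0.0
```

View pics/s6c.png

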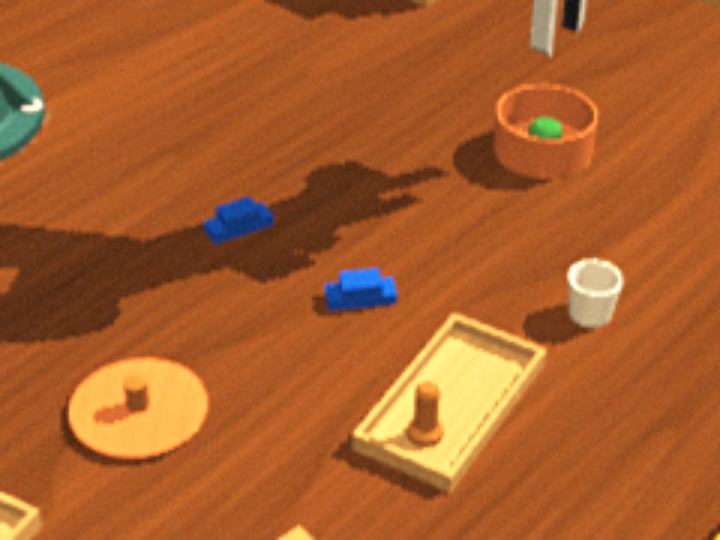

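The weight stands in the canister at (546,128). Now the lid.

Request:
drive_tool --series '[[0.045, [-0.0099, 0.0586, 0], [0, 0, 0]], [0.045, [-0.0197, 0.1172, 0], [0, 0, 0]], [0.045, [-0.0296, 0.1758, 0], [0, 0, 0]]]'

```text
time: 25.4
tool_pos: [0.4895, 0.1925, 0.1469]
ee_rot: [3.14, 0.005, 0.106]
wrist_force: [1.5, -0.9, -0.4]
width: 0.0449
finger_force: 0.0
```

Request:
drive_tool --series '[[0.045, [-0.0099, 0.0586, 0], [0, 0, 0]], [0.045, [-0.0197, 0.1172, 0], [0, 0, 0]], [0.045, [-0.0296, 0.1758, 0], [0, 0, 0]]]'

```text
time: 25.78
tool_pos: [0.4784, 0.0148, 0.1473]
ee_rot: [-3.141, 0.004, 0.105]
wrist_force: [0.8, 0.1, -0.6]
width: 0.0452
finger_force: 0.0
```

Request:
drive_tool --series '[[0.045, [-0.0099, 0.0586, 0.002], [0, 0, 0]], [0.045, [-0.0197, 0.1172, 0.005], [0, 0, 0]], [0.045, [-0.0296, 0.1758, 0.01], [0, 0, 0]], [0.045, [-0.0296, 0.1758, 0.01], [0, 0, 0]], [0.045, [-0.0296, 0.1758, 0.01], [0, 0, 0]]]'

```text
time: 26.4
tool_pos: [0.4682, -0.1606, 0.138]
ee_rot: [-3.139, 0.003, 0.104]
wrist_force: [0.4, 0.0, 0.6]
width: 0.0449
finger_force: 0.0
```

Request:
drive_tool --series '[[0.045, [0, 0, 0.03], [0, 0, 0]], [0.045, [0, 0, 0.06], [0, 0, 0]], [0.045, [0, 0, 0.06], [0, 0, 0]], [0.045, [0, 0, 0.06], [0, 0, 0]], [0.045, [0, 0, 0.06], [0, 0, 0]]]'

```text
time: 27.02
tool_pos: [0.4703, -0.1614, 0.0816]
ee_rot: [3.14, -0.003, 0.106]
wrist_force: [-0.1, 0.3, 0.4]
width: 0.0448
finger_force: 0.0
```

Run:
```python
from pl import *
plan([("dn",.4709,-.1603,.040,6)])
```

```text
now [ 0.4703 -0.1614  0.0816] 6.1 t 27.02 w 0.0448
dn [0.0008, -0.001, 0.0416] 0.001
```

Request:
drive_tool --series '[[0.045, [0.0008, -0.001, 0.025], [0, 0, 0]], [0.045, [0.0008, -0.001, 0.041], [0, 0, 0]], [0.045, [0.0008, -0.001, 0.041], [0, 0, 0]], [0.0, [0.0008, -0.001, 0.041], [0, 0, 0]], [0.0, [0.0008, -0.001, 0.041], [0, 0, 0]]]'

```text
time: 27.65
tool_pos: [0.4705, -0.1607, 0.0399]
ee_rot: [3.14, -0.002, 0.105]
wrist_force: [-0.4, 0.3, 0.3]
width: 0.0282
finger_force: 0.0
```

Request:
drive_tool --series '[[0.0, [0, 0, 0], [0, 0, 0]], [0.0, [0, 0, 0], [0, 0, 0]], [0.0, [0, 0, 0], [0, 0, 0]], [0.0, [0, 0, 0], [0, 0, 0]]]'

```text
time: 28.15
tool_pos: [0.4703, -0.1605, 0.0396]
ee_rot: [3.141, -0.001, 0.105]
wrist_force: [-0.8, 1.0, 5.3]
width: 0.0191
finger_force: 30.0
```

Request:
drive_tool --series '[[0.0, [0, 0, -0.02], [0, 0, 0]], [0.0, [0, 0, -0.05], [0, 0, 0]], [0.0, [0, 0, -0.08], [0, 0, 0]], [0.0, [0, 0, -0.11], [0, 0, 0]], [0.0, [0, 0, -0.12], [0, 0, 0]]]'

```text
time: 28.78
tool_pos: [0.4703, -0.1607, 0.16]
ee_rot: [3.14, -0.002, 0.105]
wrist_force: [0.1, 0.1, -1.6]
width: 0.0195
finger_force: 30.0
```

Request:
drive_tool --series '[[0.0, [0, 0, 0], [0, 0, 0]], [0.0, [0, 0, 0], [0, 0, 0]], [0.0, [0, 0, 0], [0, 0, 0]]]'

```text
time: 29.15
tool_pos: [0.4691, -0.16, 0.1572]
ee_rot: [-3.14, 0.003, 0.105]
wrist_force: [0.5, 0.6, -2.7]
width: 0.019
finger_force: 30.0
```

Run:
```python
from pl import *
plan([("overC",.5012,.3708,.16,6)],N=180)
im=snap("scene","s7.png")[:,:,::-1]
cv2.imwrite("pics/s7c.png",cv2.resize(im[110:290,110:350],None,fx=3,fy=3))
```

```text
now [ 0.4691 -0.16    0.1572] 6.0 t 29.15 w 0.019
overC [0.0292, -0.1748, -0.0009] 0.0
overC [0.0291, -0.1749, -0.0009] 0.0
overC [0.0292, -0.1748, -0.001] 0.0
```

View pics/s7c.png

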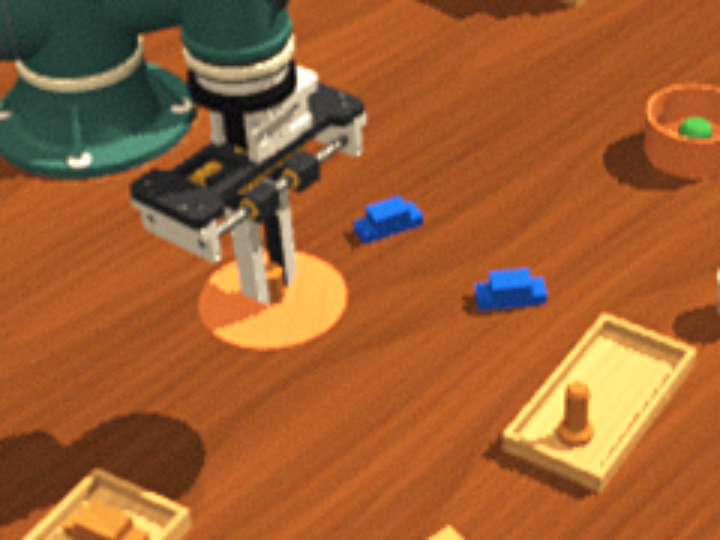

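The lid is held level at (273,300). Carrying it to the canister at gentle speed.

Request:
drive_tool --series '[[0.0, [0.005, -0.03, 0], [0, 0, 0]], [0.0, [0.0125, -0.075, 0], [0, 0, 0]], [0.0, [0.0209, -0.125, 0], [0, 0, 0]], [0.0, [0.0292, -0.1748, 0], [0, 0, 0]]]'

```text
time: 29.7
tool_pos: [0.4803, 0.018, 0.1584]
ee_rot: [-3.142, 0.0, 0.104]
wrist_force: [-0.0, -0.4, -1.8]
width: 0.0193
finger_force: 30.0
```

Request:
drive_tool --series '[[0.0, [0.0083, -0.05, 0], [0, 0, 0]], [0.0, [0.0167, -0.1, 0], [0, 0, 0]], [0.0, [0.025, -0.15, 0], [0, 0, 0]], [0.0, [0.0291, -0.1749, 0], [0, 0, 0]]]'

```text
time: 30.2
tool_pos: [0.4907, 0.196, 0.1581]
ee_rot: [-3.141, 0.001, 0.107]
wrist_force: [-0.7, -0.8, -1.9]
width: 0.0196
finger_force: 30.0
```

Request:
drive_tool --series '[[0.0, [0.0083, -0.05, 0], [0, 0, 0]], [0.0, [0.0167, -0.1, 0], [0, 0, 0]], [0.0, [0.0234, -0.14, 0], [0, 0, 0]], [0.0, [0.0275, -0.165, 0], [0, 0, 0]], [0.0, [0.0292, -0.1748, 0], [0, 0, 0]]]'

```text
time: 30.82
tool_pos: [0.5015, 0.3716, 0.1577]
ee_rot: [3.141, 0.002, 0.107]
wrist_force: [0.3, -0.3, -1.5]
width: 0.0195
finger_force: 30.0
```

Request:
drive_tool --series '[[0.0, [0, 0, 0], [0, 0, 0]], [0.0, [0, 0, 0], [0, 0, 0]], [0.0, [0, 0, 0.02], [0, 0, 0]], [0.0, [0, 0, 0.04], [0, 0, 0]], [0.0, [0, 0, 0.04], [0, 0, 0]]]'

```text
time: 31.45
tool_pos: [0.501, 0.3686, 0.1168]
ee_rot: [3.139, 0.004, 0.103]
wrist_force: [0.5, -0.2, -1.1]
width: 0.0194
finger_force: 30.0
```

Request:
drive_tool --series '[[0.0, [0, 0, 0], [0, 0, 0]], [0.0, [0, 0, 0], [0, 0, 0]], [0.0, [0, 0, 0], [0, 0, 0]]]'

```text
time: 31.82
tool_pos: [0.5024, 0.3707, 0.1199]
ee_rot: [-3.141, -0.002, 0.105]
wrist_force: [0.5, -0.4, -1.0]
width: 0.0192
finger_force: 30.0
```

Run:
```python
from pl import *
import sh
plan([("dn",.5012,.3708,.0865,6)])
im=snap("scene","s8.png")[:,:,::-1].copy()
o=robot.get_obs()["tool_pos"]; z=o[2]-.0396
sh.overlay("scene",im,[sh.circ(sh.can,.051,.046),sh.circ(sh.can,.051,0),sh.circ(o,.057,z+.009)],(270,60,410,190),4.5,"s8c.png")
```

```text
now [0.5024 0.3707 0.1199] 6.0 t 31.82 w 0.0192
dn [-0.0012, -0.0003, 0.0334] 0.0
```

View pics/s8c.png

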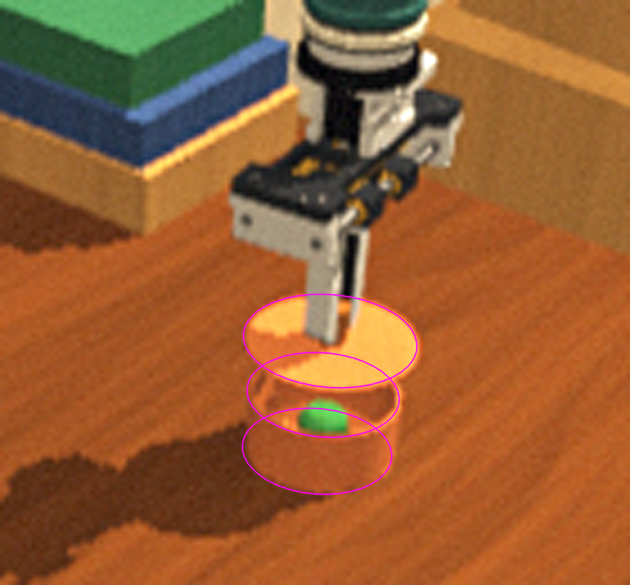

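The lid is level and lined up over the canister rim to within 2 mm. Lowering.

Request:
drive_tool --series '[[0.0, [-0.001, 0, 0.012], [0, 0, 0]], [0.0, [-0.001, 0, 0.024], [0, 0, 0]], [0.0, [-0.001, 0, 0.034], [0, 0, 0]], [0.0, [-0.001, 0, 0.034], [0, 0, 0]], [0.0, [-0.001, 0, 0.034], [0, 0, 0]]]'

```text
time: 32.5
tool_pos: [0.5011, 0.3704, 0.0849]
ee_rot: [3.142, -0.0, 0.105]
wrist_force: [-0.1, 0.1, -1.9]
width: 0.0194
finger_force: 30.0
```

Request:
drive_tool --series '[[0.0, [0, 0, 0.002], [0, 0, 0]], [0.0, [0, 0, 0.004], [0, 0, 0]], [0.0, [0, 0, 0.005], [0, 0, 0]], [0.0, [0, 0, 0.005], [0, 0, 0]]]'

```text
time: 33.0
tool_pos: [0.501, 0.3703, 0.0798]
ee_rot: [3.141, -0.0, 0.105]
wrist_force: [-0.5, -0.3, -1.4]
width: 0.0193
finger_force: 30.0
```

Request:
drive_tool --series '[[0.03, [0, 0, 0], [0, 0, 0]], [0.035, [0, 0, 0], [0, 0, 0]], [0.035, [0, 0, 0], [0, 0, 0]], [0.035, [0, 0, -0.03], [0, 0, 0]], [0.035, [0, 0, -0.08], [0, 0, 0]]]'

```text
time: 33.62
tool_pos: [0.4996, 0.3695, 0.158]
ee_rot: [3.139, 0.005, 0.105]
wrist_force: [0.3, -0.0, -0.6]
width: 0.0348
finger_force: 0.0
```

Request:
drive_tool --series '[[0.05, [-0.01, 0.05, -0.03], [0, 0, 0]], [0.05, [-0.02, 0.1, -0.06], [0, 0, 0]], [0.05, [-0.02, 0.1, -0.06], [0, 0, 0]]]'

```text
time: 34.0
tool_pos: [0.493, 0.267, 0.2242]
ee_rot: [-3.14, -0.008, 0.101]
wrist_force: [0.2, 1.2, -0.8]
width: 0.0502
finger_force: 0.0
```

Run:
```python
from pl import *
import sh
im=snap("scene","s9.png")[:,:,::-1].copy()
sh.overlay("scene",im,[sh.circ(sh.can,.057,.049),sh.circ(sh.can,.01,.077),sh.circ(sh.cup,.024,.042)],(85,90,395,345),2.35,"s9c.png")
```

```text
(no output)
```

View pics/s9c.png

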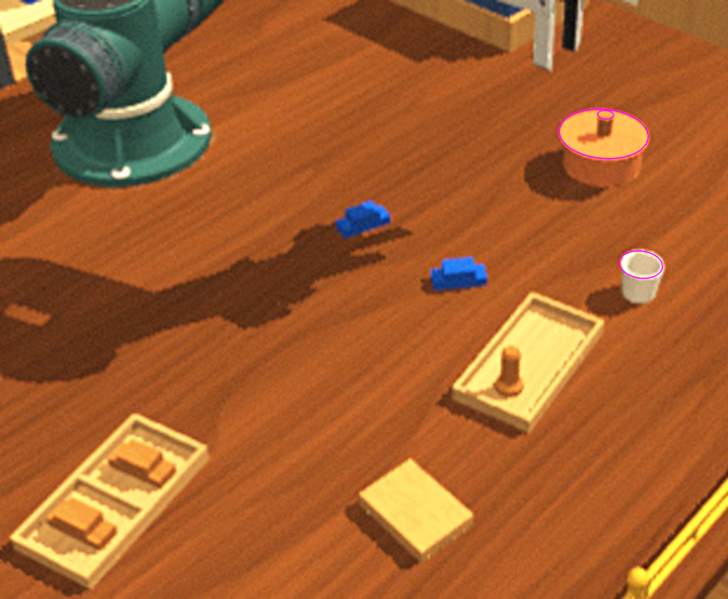

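The lid matches its seated outline at (604,133), the sticks and skittle are in place, and the cup is undisturbed at (641,276). Handing in.

```bash
python3 -c "
from bench import robot
print(robot.close_job())"
```

```text
the job is handed in; nothing more can be done
None
```

The job is handed in at about 34 s: both sticks are flat in separate bays, the skittle is upright in the undivided half, the weight is in the canister with its lid seated, and the cup and blue look-alikes were not touched; no verdict was returned.

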